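Set up the clip-on inspection lamp opposite the brake disc

ROBOT

A 7-joint arm with a two-finger parallel gripper is mounted at the origin on the work surface. World frame = base frame: x ahead of the robot, y to its left, z up, the work surface at z = 0. Lengths are in m, angles in rad, forces in N, time in s.
With the tool pointing down it reaches from about 0.425 to 0.95 m from the base axis. Payload 4.7 kg.
Tool frame: the origin (TCP) lies at the very end of the fingers, on their centre line; the grasp point (between the pads) lies 19 mm behind it; x points along the fingers, y is the direction in which the jaws open and shut, and the axes are right-handed (so a half turn about x gives the same grasp; the last joint's range is limited). The gripper opens to 85 mm and grips with 20 to 120 N. Pads are 22 mm wide; open, the fingers measure 114 mm over their backs; the gripper's body (76 mm by 85 mm) begins 54 mm behind the grasp point. The pads swing forward as they close: fully open they stand 13 mm farther back than shut.
Start: joints at [-0.029, 0.469, -0.049, 1.532, 0.024, 1.141, -0.082], TCP at [0.675, 0, 0.231] pointing down, gripper open.
Joint ranges: [-2.59, 2.59], [-0.33, 1.99], [-1.39, 1.29], [0.1, 2.45], [-1.04, 4.18], [0.21, 1.99], [-2.66, 2.66]. Speed limits (rad/s): [2.57, 2.57, 3.14, 3.14, 3.14, 3.14, 3.14].

INTERFACE

Orientations are given as a rotation vector (axis times angle).
In Python, from plant import bot, cams gives the robot as it stands. The module is installed in compiled form; this text tells all that it offers.
- The arm moves only by the tool servo_tool, never from a script. Its argument "series" is a list of rows, each a list of 6 numbers: the shift along the tool's x, y, z each as a share of 30 cm, from -1 to 1, then the turn, a rotation vector about the tool's x, y, z each as a share of 90 degrees, from -1 to 1. In form: [[tx, ty, tz, wx, wy, wz], ...]. A call has 1 to 5 rows; each row is the pose to reach, as a shift and turn from the pose measured when the call began, along the tool's axes at that moment; what a row does not reach only later rows make up. A row lasts 1/10 s, in which the tool goes at most 50 mm and 8.59 degrees, less where a joint would pass 70% of its speed; a pose out of reach is approached as far as the arm can. A call with a number of a shift or a turn outside -1 to 1 is refused whole. A call with a gripper value outside its range is refused whole. "gripper" is the gripper command: -1 is shut, 1 is fully open, values between are in proportion, set as the call begins (left out, the last holds). The fingers move at their own pace and stop on an object; "squeeze" is the grip in N (left out, the last holds). Time passes only in rows, so rows that repeat a pose let the fingers close. It gives the time, the measured TCP pose, the force and the opening at its end, in the units of the state.
- bot.read_state(): the state, without advancing time (a new reading comes with each control period).
- cams.snapshot(name): name is "scene" or "side" or "wrist"; returns (picture, depth): 420x560x3 uint8, red, green, blue; 420x560 float32, m along the optical axis (not along the pixel's ray), 0 where there is no reading.
- cams.camera_model(name): a dict with "camera_matrix" (3x3 intrinsics, pixels), "R" (3x3) and "t" (3): a world point X has camera coordinates R X + t; the wrist camera has in their place "hand_eye" (4x4, takes a point from camera to tool coordinates, whose origin is the TCP and whose axes are the tool frame's). Camera axes: x right, y down, z forward; pixel columns grow to the right and rows downward; lengths in m; the calibration is good to about 2 mm. A picture is of the moment at which its call begins: read the wrist's pose just before it. camera_model takes no time and is no camera call.
- bot.sign_off(): hands the job in, once; it reports no verdict.
The state is a dict: "time": time; "qpos": joint angles; "qvel": joint speeds; "joint_efforts": joint torques, N m; "ee_pos": TCP position; "orientation": TCP orientation; "contact_force": force on the tool from outside, world axes, zero at the start; "ft_torque": the same for the moment, N m; "grip_width": finger opening in m.
Only numpy, scipy, OpenCV 4.12 (cv2) and the standard library are available. Lean on these libraries where they do the work, as an engineer would, in place of code of your own. Each camera call takes 0.05 s, during which the arm holds its last target.

TASK

Get the light ready for checking the brake disc: first slide the lamp carrier along its track until its upright plate stands opposite the centre of the disc, then take the clip-on lamp off its parking stand and clip it well down over the top edge of the carrier's plate, upright and with its lens towards the disc. Let go of the lamp and leave the can, the oil filter and the wrench where they are.

Things in the scene. Friction and masses are not known exactly. Their poses are not given: they have to be found in the camera images.
- lamp: Clip-on cordless lamp, black plastic, 0.21 kg, like a big clothes peg standing nose down: a +y half and a -y half on a sprung hinge along x. Origin: between the jaw tips (lowest point) when clipped; z up. Jaw pads 26 mm wide (x), 0 to 24 mm up, 10 mm apart clipped. Frame belongs to the +y half: squeezed evenly, it tilts about x by half of lamp_clip.
- lamp_hinge (a point): Middle of the hinge pin, 50 mm above the lamp's origin. A plate can enter the jaws 44 mm deep, up to the pin (12 mm thick). The jaw tips gape about 32 mm when fully open.
- lamp_handles (a point): Point midway between the handles where the finger pads should squeeze them along the lamp's y, from above: 93 mm over the lamp's origin. Handles are 26 mm wide (x) and end 110 mm over the origin; clipped they form a V, 59 mm over their outsides at the top; fully squeezed about 33 mm, nearly parallel. About 15 N opens the jaws fully; letting go shuts them.
- lamp_clip (a joint): Hinge angle of the lamp's clip, rad: 0 when clipped on a 10 mm plate (as at the start), grows as the jaws open, 0.45 fully open (a hard stop), about -0.19 shut on nothing. Sprung towards shut.
- lamp_lens (a point): Centre of the white lens on the end of the lamp's round head: 63 mm along +x and 54 mm up from the lamp's origin, axes as the lamp's. The head is 48 mm across and begins 26 mm off the middle; a battery box sticks out to 62 mm on the -x side. Both lie 30 to 78 mm above the origin.
- stand_top (a point): Middle of the top edge of the parking stand's steel plate, 80 mm above the bench. The stand is fixed: foot 90 x 70 x 14 mm, upright plate 50 mm wide (x), 10 mm thick (y). The lamp starts clipped on it about 34 mm deep, up to 8 mm off its middle, lens towards the stand's +x; lift it straight up with the jaws open.
- plate_top (a point): Middle of the top edge of the lamp carrier's steel plate, 100 mm above the bench. Plate 50 mm wide (x), 10 mm thick (y), free above 42 mm over the bench; below it a grey block 70 x 50 mm. Axes as the track's: y along it, x across it towards the disc, z up. It slides stiffly (about 3 N) along y and stays where left; the plate can be pinched across y from above and drawn along.
- carrier (a joint): Position of the carrier along its track, m: 0 at the -y end to 0.24 at the +y end.
- disc_center (a point): Centre of the top of the brake disc, at its centre hole, 45 mm above the bench. The disc is fixed, lies flat beyond the track on its +x side, 200 mm across, 22 mm thick, with a raised hat 130 mm across. The carrier is in line with it when this point has y = 0 in the axes of plate_top.
- can: Bystander: closed grey can, 66 mm across, 160 mm high, standing loose. Origin at the centre of its underside.
- oil_filter: Bystander: white oil filter, 76 mm across, 90 mm high, standing loose. Origin at the centre of its underside.
- wrench: Bystander: steel wrench 190 mm long, lying loose along its x. Origin at its middle.
Mind the look-alikes: they are no part of the job. Leave any blue or green look-alike of the part that bears disc_center alone.

How it is judged:
On the way, in this order (a step that is already met when the one before it is completed fails the run):
1. the carrier's plate stands opposite the centre of the disc (within 12 mm along the track), with the lamp still on its stand (y of disc_center in the frame of plate_top between -0.012 and 0.012 m and distance between lamp and stand_top below 0.06 m), for 0.2 s.
2. the lamp is off its parking stand (distance between lamp and stand_top above 0.08 m), for 0.1 s.
At the end, for the whole second after the job is handed in: Carrier plate within 12 mm of opposite the disc centre along the track. Lamp clipped on it: origin 18 to 52 mm below its top edge, within 30 mm of its middle in x and 12 mm in y, lamp_clip within 0.07 of 0, tilt under 0.2 rad, lens over 30 mm to the disc side, at rest (y of disc_center in the frame of plate_top between -0.012 and 0.012 m and x of lamp in the frame of plate_top between -0.03 and 0.03 m and y of lamp in the frame of plate_top between -0.012 and 0.012 m and z of lamp in the frame of plate_top between -0.052 and -0.018 m and value of joint lamp_clip between -0.07 and 0.07 rad and angle between lamp's own z axis and vertical below 0.2 rad and x of lamp_lens in the frame of plate_top above 0.03 m and linear speed of lamp below 0.02 m/s); the robot touches nothing.
It fails at once if the can is moved more than 30 mm (distance of can from where it was at the start of the episode above 0.03 m).
It fails at once if the oil filter is moved more than 30 mm (distance of oil_filter from where it was at the start of the episode above 0.03 m).
It fails at once if the wrench is moved more than 30 mm (distance of wrench from where it was at the start of the episode above 0.03 m).
It also fails if it takes over 54 s, if anything falls off the work surface, if the arm or the gripper's body presses on something with over 40 N, if the wrist force passes 120 N, or if a joint passes its speed limit or range.

## Working session

There is one attempt and no reset: what is moved stays moved. The work goes in short steps, Python scripts to look and compute and a tool call to move; the robot and the scene stay as the last step left them, time stands still between calls to the robot, and variables do not carry over. Pictures are saved under pics/ and viewed, and the job is handed in when it is done.

Besides the shell and the picture viewer there is one more tool, called by a JSON object that holds its "name" and its "arguments", one argument or row to a line. servo_tool: Moves the arm, as the interface text tells. Shift numbers are shares of 30 cm and turn numbers shares of 90 degrees, none past 1 either way. Its arguments: {"type":"object","properties":{"series":{"type":"array","items":{"type":"array","items":{"type":"number"}}},"gripper":{"type":"number"},"squeeze":{"type":"number"}},"required":["series"]}

```bash
mkdir -p pics; cat > h.py <<'E'
import numpy as np, cv2
from plant import bot, cams
from scipy.spatial.transform import Rotation as Ro
def snap(n,f):
    s=bot.read_state(); p,d=cams.snapshot(n)
    cv2.imwrite('pics/'+f+'.png',p[:,:,::-1]); np.savez('pics/'+f+'.npz',p=p,d=d,pos=s['ee_pos'],o=s['orientation'])
    return p,d
def cloud(n,f):
    z=np.load('pics/'+f+'.npz'); d=z['d'];m=cams.camera_model(n);K=np.array(m['camera_matrix'])
    v,u=np.mgrid[:d.shape[0],:d.shape[1]]
    P=np.stack([(u-K[0,2])/K[0,0]*d,(v-K[1,2])/K[1,1]*d,d],-1)
    if n=='wrist':
        H=np.array(m['hand_eye']);P=P@H[:3,:3].T+H[:3,3]
        P=P@Ro.from_rotvec(z['o']).as_matrix().T+z['pos']
    else:
        P=(P-np.array(m['t']))@np.array(m['R'])
    P[d==0]=np.nan
    return P,z['p']
E
python3 - <<'E'
from h import *
for n in ['scene','side','wrist']: snap(n,n+'0')
print(bot.read_state())
for n in ['scene','side','wrist']: print(cams.camera_model(n))
E
```

```text
{'time': 0.15, 'qpos': array([-0.0288909 ,  0.46929574, -0.04860819,  1.53339334,  0.02409551,
        1.14098097, -0.08232003]), 'qvel': array([-2.65872327e-04, -5.00562386e-04,  2.67604174e-04, -6.23182313e-03,
        3.75511988e-04, -1.91505918e-05,  2.02670331e-03]), 'joint_efforts': array([ 3.33697863e-04, -5.10767841e+01, -4.67274967e-02, -2.37979531e+01,
        1.07760131e-02,  5.44104041e-03, -2.80327527e-05]), 'ee_pos': array([6.74571322e-01, 2.22622023e-05, 2.30486938e-01]), 'orientation': array([ 1.20846396,  1.21027531, -1.21031023]), 'contact_force': array([ 0.4912478 , -0.44231239,  0.32394779]), 'ft_torque': array([-0.02120211,  0.0329834 ,  0.02764701]), 'grip_width': 0.08542361822304329}
{'camera_matrix': array([[540.87526886,   0.        , 280.4123148 ],
       [  0.        , 540.87526886, 213.08667175],
       [  0.        ,   0.        ,   1.        ]]), 'R': array([[-0.25945538,  0.9655447 , -0.02015782],
       [ 0.62888997,  0.15307739, -0.76227601],
       [-0.73292586, -0.21045366, -0.64693813]]), 't': array([ 0.20174496, -0.23691676,  1.66258073])}
{'camer
[... 196 characters left out ...]
3717606, -0.00170089],
       [-0.3788846 , -0.45614234, -0.80522086],
       [ 0.5122916 ,  0.62124136, -0.59297258]]), 't': array([-0.45382763,  0.23148824,  0.77221779])}
{'camera_matrix': array([[291.42718561,   0.        , 281.75957839],
       [  0.        , 291.42718561, 205.43188983],
       [  0.        ,   0.        ,   1.        ]]), 'hand_eye': array([[ 3.33966119e-05, -3.16254722e-01,  9.48674312e-01,
        -1.41798775e-01],
       [ 9.99999996e-01,  9.16030646e-05, -4.66620635e-06,
         6.02080427e-04],
       [-8.54257645e-05,  9.48674308e-01,  3.16254723e-01,
        -8.15238225e-02],
       [ 0.00000000e+00,  0.00000000e+00,  0.00000000e+00,
         1.00000000e+00]])}
```

View pics/scene0.png

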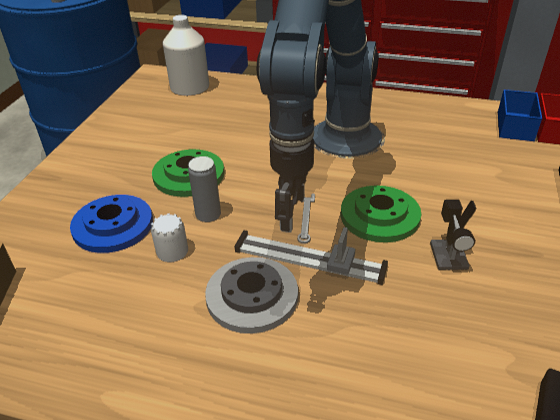

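View pics/side0.png

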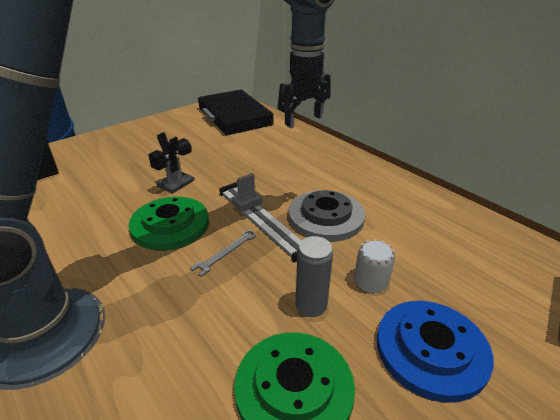

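View pics/wrist0.png

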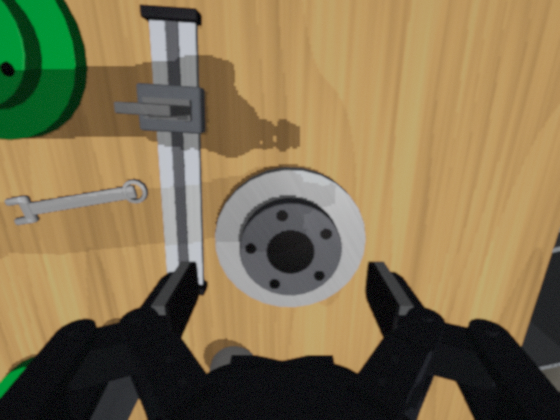

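The scene camera shows the grey disc at about (252,285), the carrier at (342,255) and the lamp on its stand at (458,235). Next I'll measure them from the point clouds.

```bash
python3 - <<'E'
from h import *
print(Ro.from_rotvec(bot.read_state()['orientation']).as_matrix().round(3))
for n in ['scene','side','wrist']:
    P,I=cloud(n,n+'0')
    print(n)
    if n=='scene':
        # disc hat-top
        c=P[270:300,225:280].reshape(-1,3)
    elif n=='wrist': c=P[200:300,240:345].reshape(-1,3)
    else: c=P[185:225,300:355].reshape(-1,3)
    c=c[(c[:,2]>.04)&(c[:,2]<.05)]
    (x,y),(w,h),a=cv2.minAreaRect((c[:,:2]*1000).astype(np.float32)); print('hat',x,y,w,h,len(c), cv2.minEnclosingCircle((c[:,:2]*1000).astype(np.float32)))
    box={'scene':(220,280,325,365),'side':(165,215,225,270),'wrist':(70,140,100,215)}[n]
    c=P[box[0]:box[1],box[2]:box[3]].reshape(-1,3)
    for lo,hi in[(.09,.11),(.05,.11),(.034,.046)]:
        k=c[(c[:,2]>lo)&(c[:,2]<hi)]
        if len(k)>4: print('plate',lo,hi,len(k),k.mean(0).round(4),cv2.minAreaRect((k[:,:2]*1000).astype(np.float32)),np.percentile(k[:,2],95))
    if n!='wrist':
        box={'scene':(195,275,425,485),'side':(125,195,140,200)}[n]
        c=P[box[0]:box[1],box[2]:box[3]].reshape(-1,3)
        for lo in np.arange(.01,.17,.01):
            k=c[(c[:,2]>lo)&(c[:,2]<lo+.01)]
            if len(k)>4: print('lamp',lo.round(2),len(k),k.mean(0).round(4),k.min(0).round(3),k.max(0).round(3),np.array(cv2.minAreaRect((k[:,:2]*1000).astype(np.float32))[1]).round(0),cv2.minAreaRect((k[:,:2]*1000).astype(np.float32))[2])
E
python3 - <<'E'
import cv2
a=cv2.imread('pics/scene0.png')[190:290,400:500];b=cv2.imread('pics/side0.png')[120:200,130:230]
cv2.imwrite('pics/c0.png',cv2.hconcat([cv2.resize(a,(400,400)),cv2.resize(b,(400,400))]))
E
```

```text
[[-0.001  1.     0.   ]
 [-0.     0.    -1.   ]
 [-1.    -0.001  0.   ]]
scene
hat 690.181884765625 -86.06723022460938 87.65300750732422 116.814453125 1598 ((690.0846557617188, -87.98856353759766), 65.8236312866211)
plate 0.09 0.11 97 [0.5559 0.0822 0.0981] ((553.2155151367188, 81.82482147216797), (9.803181648254395, 51.700103759765625), 86.18692779541016) 0.10137141595636122
plate 0.05 0.11 209 [0.561  0.0827 0.0828] ((553.3428344726562, 81.99574279785156), (10.336803436279297, 53.175514221191406), 85.21773529052734) 0.10084040341871728
plate 0.034 0.046 281 [0.5602 0.0832 0.0373] ((555.1412353515625, 82.10358428955078), (48.66667175292969, 69.4836654663086), 85.6793212890625) 0.04300046072425219
lamp 0.01 619 [0.472  0.316  0.0137] [0.419 0.276 0.01 ] [0.513 0.363 0.02 ] [90. 70.] 14.032983779907227
lamp 0.02 45 [0.4674 0.3177 0.0255] [0.438 0.309 0.02 ] [0.487 0.33  0.03 ] [51. 10.] 22.108667373657227
lamp 0.03 23 [0.4779 0.3215 0.0342] [0.461 0.315 0.031] [0.487 0.329 0.039] [26. 10.] 35.10966873168945
lamp 0.04 32 [0.4748 0.3178 0.0458] [0.45  0.305 0.04 ] [0.487 0.329 0.05 ] [4
[... 3340 characters left out ...]
 [0.433 0.283 0.15 ] [0.472 0.344 0.158] [27. 60.] 15.734798431396484
wrist
hat 685.216552734375 -88.62488555908203 128.2987823486328 128.490234375 7500 ((684.8644409179688, -89.06877136230469), 65.05972290039062)
plate 0.09 0.11 692 [0.5515 0.0811 0.0988] ((550.1522216796875, 81.1150894165039), (10.002918243408203, 50.414794921875), 86.5613784790039) 0.10025894859448606
plate 0.05 0.11 857 [0.5553 0.081  0.0936] ((550.1923217773438, 81.10186004638672), (10.008586883544922, 50.49256896972656), 86.52728271484375) 0.10021462127979494
plate 0.034 0.046 1507 [0.5525 0.082  0.0368] ((550.25830078125, 81.16380310058594), (48.6143913269043, 68.30938720703125), 86.61820983886719) 0.04210680417369503
```

View pics/c0.png

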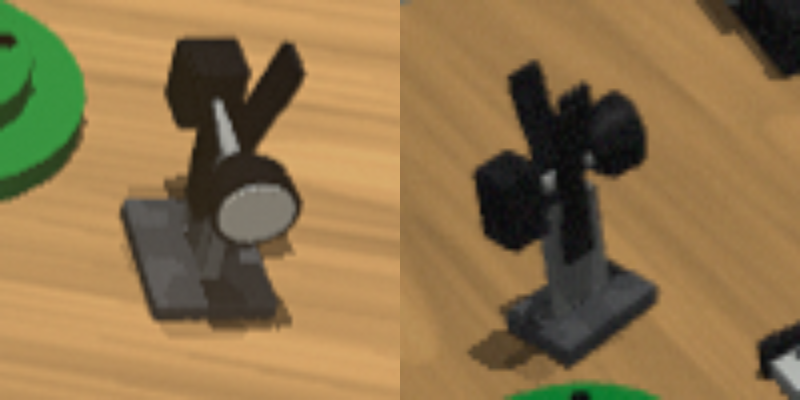

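```bash
python3 - <<'E'
from h import *
for nm,bs in {'can':((150,225,185,222),(235,320,295,335)),'filter':((212,265,150,190),(240,295,353,396)),'wrench':((190,245,296,318),(228,276,190,258))}.items():
  for n,b in zip(['scene','side'],bs):
    P,I=cloud(n,n+'0'); c=P[b[0]:b[1],b[2]:b[3]].reshape(-1,3)
    for lo,hi in ([(.15,.17)] if nm=='can' else [(.08,.1)] if nm=='filter' else [(.004,.03)]):
        k=c[(c[:,2]>lo)&(c[:,2]<hi)]
        print(nm,n,len(k),cv2.minAreaRect((k[:,:2]*1000).astype(np.float32)))
E
```

```text
can scene 367 ((452.8706359863281, -279.9559631347656), (63.178993225097656, 60.213016510009766), 61.92082595825195)
can side 704 ((444.50823974609375, -282.86358642578125), (61.03562927246094, 59.23457336425781), 67.1994400024414)
filter scene 544 ((601.2066650390625, -313.6781921386719), (68.97199249267578, 68.42632293701172), 37.282894134521484)
filter side 675 ((592.2014770507812, -317.7148742675781), (67.36033630371094, 69.17120361328125), 37.9987678527832)
wrench scene 330 ((406.5841064453125, -28.901058197021484), (188.42486572265625, 47.54172897338867), 13.619174003601074)
wrench side 628 ((391.642822265625, 10.425994873046875), (190.0503387451172, 131.27206420898438), 10.952519416809082)
```

```bash
cat >> h.py <<'E'
def go(x,y,z,yaw):
    """tool down, tool y along world direction yaw deg"""
    s=bot.read_state(); R=Ro.from_rotvec(s['orientation']); a=np.radians(yaw)
    X=[0,0,-1];Y=[np.cos(a),np.sin(a),0];T=Ro.from_matrix(np.array([X,Y,np.cross(X,Y)]).T)
    d=R.inv().apply(np.array([x,y,z])-s['ee_pos'])/.3; w=(R.inv()*T).as_rotvec()/(np.pi/2)
    print('t',s['time'],'pos',s['ee_pos'].round(4),'grip',s['grip_width'].round(4),'F',s['contact_force'].round(1),'row',d.round(4).tolist()+w.round(4).tolist())
E
python3 -c "
from h import *
go(.5502,.0811,.16,86.56)"
```

```text
Traceback (most recent call last):
  File "h.py", line 24, in go
    print('t',s['time'],'pos',s['ee_pos'].round(4),'grip',s['grip_width'].round(4),'F',s['contact_force'].round(1),'row',d.round(4).tolist()+w.round(4).tolist())
                                                          ^^^^^^^^^^^^^^^^^^^^^
AttributeError: 'float' object has no attribute 'round'
```

{"name": "servo_tool", "arguments": {
  "series": [
    [0.1,-0.2,-0.135,-0.0954,0,0],
    [0.1,-0.3,-0.2,-0.19,0,0],
    [0.1,-0.4147,-0.27,-0.286,0,0],
    [0.1,-0.4147,-0.27,-0.38,0,0],
    [0.1,-0.4147,-0.27,-0.477,0,0]
  ],
  "gripper": 0
}}

```text
time: 0.65
ee_pos: [0.5481, 0.0825, 0.2006]
orientation: [0.635, 1.478, -0.637]
contact_force: [0.6, -0.6, 0.3]
grip_width: 0.0428
```

```bash
python3 -c "
from h import *
go(.5502,.0811,.18,86.56)"
```

```text
Traceback (most recent call last):
  File "h.py", line 24, in go
    print('t',s['time'],'pos',s['ee_pos'].round(4),'grip',s['grip_width'].round(4),'F',s['contact_force'].round(1),'row',d.round(4).tolist()+w.round(4).tolist())
                                                          ^^^^^^^^^^^^^^^^^^^^^
AttributeError: 'float' object has no attribute 'round'
```

```bash
sed -i "s/s\['grip_width'\].round(4)/round(s['grip_width'],4)/" h.py; python3 -c "
from h import *
go(.5502,.0811,.18,86.56)"
```

```text
t 0.65 pos [0.5481 0.0825 0.2006] grip 0.0428 F [ 0.6 -0.6  0.3] row [0.0686, 0.0018, 0.0083, -0.4801, -0.0014, 0.0008]
```

{"name": "servo_tool", "arguments": {
  "series": [
    [0.02,0.0018,0.0083,-0.096,0,0],
    [0.03,0.0018,0.0083,-0.19,0,0],
    [0.05,0.0018,0.0083,-0.286,0,0],
    [0.0686,0.0018,0.0083,-0.38,-0.001,0],
    [0.0686,0.0018,0.0083,-0.48,-0.0014,0.0008]
  ]
}}

```text
time: 1.15
ee_pos: [0.5494, 0.0809, 0.1789]
orientation: [0.053, 1.572, -0.053]
contact_force: [-0.0, -0.5, 0.4]
grip_width: 0.0426
```

```bash
python3 -c "
from h import *
go(.5502,.0811,.063,86.56)
snap('wrist','w1')
P,I=cloud('wrist','w1'); c=P.reshape(-1,3); c=c[np.hypot(c[:,0]-.55,c[:,1]-.081)<.05]
k=c[(c[:,2]>.09)&(c[:,2]<.105)]
print(len(k),cv2.minAreaRect((k[:,:2]*1000).astype(np.float32)))"
```

```text
t 1.15 pos [0.5494 0.0809 0.1789] grip 0.0426 F [-0.  -0.5  0.4] row [0.3865, 0.001, 0.0034, -0.0048, -0.0014, 0.0004]
712 ((549.5398559570312, 80.81765747070312), (9.232945442199707, 49.60749435424805), 86.3653564453125)
```

View pics/w1.png

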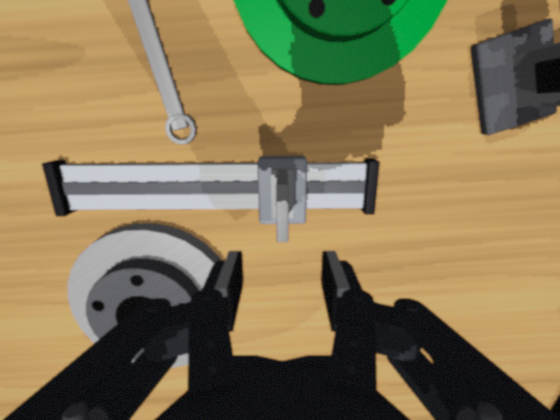

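The wrist view shows the plate at about (283,190), midway in y between the fingers. Its position agrees with the first measurement. Next: descend and pinch.

{"name": "servo_tool", "arguments": {
  "series": [
    [0.1,0.001,0.003,-0.005,0,0],
    [0.2,0.001,0.003,-0.005,0,0],
    [0.3,0.001,0.003,-0.005,0,0],
    [0.3865,0.001,0.003,-0.005,0,0],
    [0.3865,0.001,0.003,-0.005,0,0]
  ]
}}

```text
time: 1.7
ee_pos: [0.5476, 0.0803, 0.06]
orientation: [0.044, 1.579, -0.047]
contact_force: [0.3, -0.0, -0.9]
grip_width: 0.0427
```

{"name": "servo_tool", "arguments": {
  "series": [
    [0,0,0,0,0,0],
    [0,0,0,0,0,0],
    [0,0,0,0,0,0],
    [0,0,0,0,0,0],
    [0,0,0,0,0,0]
  ],
  "gripper": -1,
  "squeeze": 40
}}

```text
time: 2.2
ee_pos: [0.5484, 0.0806, 0.0613]
orientation: [0.045, 1.577, -0.047]
contact_force: [-1.4, 1.0, 5.6]
grip_width: 0.0098
```

```bash
python3 -c "
from h import *
go(.5405,-.0799,.063,86.56)"
```

```text
t 2.2 pos [0.5484 0.0806 0.0613] grip 0.0098 F [-1.4  1.   5.6] row [-0.0049, -0.5356, 0.0052, 0.0008, -0.0044, 0.001]
```

{"name": "servo_tool", "arguments": {
  "series": [
    [0,-0.05,0,0,0,0],
    [0,-0.1,0,0,0,0],
    [0,-0.16,0,0,0,0],
    [0,-0.22,0,0,0,0],
    [0,-0.28,0,0,0,0]
  ]
}}

```text
time: 2.7
ee_pos: [0.5432, -0.0033, 0.0613]
orientation: [0.046, 1.577, -0.046]
contact_force: [1.2, 3.4, -4.4]
grip_width: 0.0096
```

```bash
python3 -c "
from h import *
go(.5405,-.0799,.063,86.56)"
```

```text
t 2.7 pos [ 0.5432 -0.0033  0.0613] grip 0.0096 F [ 1.2  3.4 -4.4] row [-0.0056, -0.2554, 0.0059, 0.001, -0.0044, 0.0001]
```

{"name": "servo_tool", "arguments": {
  "series": [
    [0,-0.06,0,0,0,0],
    [0,-0.12,0,0,0,0],
    [0,-0.18,0,0,0,0],
    [0,-0.23,0,0,0,0],
    [0,-0.255,0,0,0,0]
  ]
}}

```text
time: 3.2
ee_pos: [0.5384, -0.0814, 0.0613]
orientation: [0.047, 1.577, -0.048]
contact_force: [-0.0, 3.4, -1.4]
grip_width: 0.0092
```

{"name": "servo_tool", "arguments": {
  "series": [
    [0,0,0,0,0,0],
    [0,0,0,0,0,0],
    [0,0,0,0,0,0]
  ]
}}

```text
time: 3.5
ee_pos: [0.5383, -0.0826, 0.0613]
orientation: [0.046, 1.578, -0.049]
contact_force: [0.2, -3.3, -1.5]
grip_width: 0.0095
```

```bash
python3 -c "
from h import *
go(.5405,-.0799,.063,86.56)"
```

```text
t 3.5 pos [ 0.5383 -0.0826  0.0613] grip 0.0095 F [ 0.2 -3.3 -1.5] row [-0.0057, 0.0094, 0.0068, -0.0003, -0.0047, 0.0014]
```

{"name": "servo_tool", "arguments": {
  "series": [
    [0,0.01,0,0,0,0],
    [0,0.01,0,0,0,0],
    [0,0.01,0,0,0,0]
  ]
}}

```text
time: 3.8
ee_pos: [0.5385, -0.0796, 0.0613]
orientation: [0.046, 1.578, -0.049]
contact_force: [0.3, -1.9, -1.7]
grip_width: 0.0095
```

{"name": "servo_tool", "arguments": {
  "series": [
    [0,0,0,0,0,0],
    [0,0,0,0,0,0],
    [0,0,0,0,0,0]
  ],
  "gripper": 0
}}

```text
time: 4.1
ee_pos: [0.5386, -0.0788, 0.0615]
orientation: [0.045, 1.577, -0.048]
contact_force: [0.0, -0.0, 1.1]
grip_width: 0.0427
```

{"name": "servo_tool", "arguments": {
  "series": [
    [-0.1,0,0,0,0,0],
    [-0.2,0,0,0,0,0],
    [-0.3,0,0,0,0,0],
    [-0.4,0,0,0,0,0],
    [-0.5,0,0,0,0,0]
  ]
}}

```text
time: 4.6
ee_pos: [0.5395, -0.078, 0.2128]
orientation: [0.045, 1.577, -0.047]
contact_force: [0.6, -0.4, -0.3]
grip_width: 0.0423
```

```bash
python3 -c "
from h import *
go(.46,.318,.235,104)
snap('wrist','w2')
P,I=cloud('wrist','w2'); c=P.reshape(-1,3)
k=c[np.hypot(c[:,0]-.54,c[:,1]+.08)<.05]
k=k[(k[:,2]>.09)&(k[:,2]<.105)]
r=cv2.minAreaRect((k[:,:2]*1000).astype(np.float32));print(len(k),r)
k=c[np.hypot(c[:,0]-.685,c[:,1]+.0886)<.08];k=k[(k[:,2]>.04)&(k[:,2]<.05)]
print(cv2.minEnclosingCircle((k[:,:2]*1000).astype(np.float32)))
"
```

```text
t 4.6 pos [ 0.5395 -0.078   0.2128] grip 0.0423 F [ 0.6 -0.4 -0.3] row [-0.0735, 1.302, -0.3423, -0.1928, -0.0046, 0.0003]
589 ((539.9857177734375, -79.61904907226562), (9.487011909484863, 49.99844741821289), 86.77867126464844)
((685.1966552734375, -89.36259460449219), 65.36933135986328)
```

View pics/w2.png

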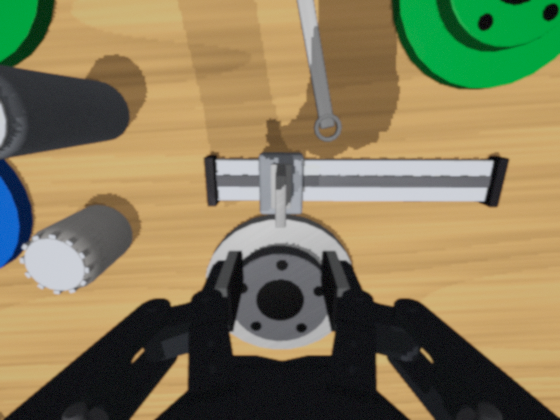

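The carrier sits about 1 mm off opposite the disc centre: the plate edge is at (280,195), above the disc centre at (281,298). Next is the lamp.

{"name": "servo_tool", "arguments": {
  "series": [
    [-0.1,0.12,-0.03,0,0,0],
    [-0.15,0.27,-0.08,-0.04,0,0],
    [-0.2,0.42,-0.12,-0.08,0,0],
    [-0.2,0.57,-0.16,-0.12,0,0],
    [-0.2,0.7,-0.2,-0.16,0,0]
  ],
  "gripper": 1
}}

```text
time: 5.15
ee_pos: [0.4942, 0.1383, 0.2783]
orientation: [-0.156, 1.561, 0.153]
contact_force: [0.5, 0.5, -0.5]
grip_width: 0.0853
```

```bash
python3 -c "
from h import *
go(.457,.317,.27,104)"
```

```text
t 5.15 pos [0.4942 0.1383 0.2783] grip 0.0853 F [ 0.5  0.5 -0.5] row [0.0261, 0.6084, -0.0048, -0.03, 0.0023, 0.0016]
```

{"name": "servo_tool", "arguments": {
  "series": [
    [0,0.14,0,-0.01,0,0],
    [0,0.28,0,-0.02,0,0],
    [0.01,0.42,-0.004,-0.03,0,0],
    [0.0261,0.54,-0.005,-0.03,0.002,0.0016],
    [0.0261,0.6084,-0.005,-0.03,0.002,0.0016]
  ]
}}

```text
time: 5.65
ee_pos: [0.4547, 0.3204, 0.2695]
orientation: [-0.194, 1.563, 0.197]
contact_force: [0.7, 0.5, 0.0]
grip_width: 0.0853
```

{"name": "servo_tool", "arguments": {
  "series": [
    [0,0,0,0,0,0]
  ]
}}

```text
time: 5.75
ee_pos: [0.4528, 0.3238, 0.2694]
orientation: [-0.198, 1.563, 0.203]
contact_force: [-0.8, 0.1, 0.0]
grip_width: 0.0855
```

```bash
python3 -c "
from h import *
go(.457,.317,.27,104)
snap('wrist','w3')
P,I=cloud('wrist','w3'); c=P.reshape(-1,3); c=c[np.hypot(c[:,0]-.457,c[:,1]-.317)<.1]
for lo,hi in [(.01,.018),(.07,.082),(.08,.12),(.115,.13),(.13,.14),(.14,.15),(.15,.16),(.13,.16)]:
  k=c[(c[:,2]>lo)&(c[:,2]<hi)]
  if len(k)>5: print(lo,len(k),k[:,2].max(),cv2.minAreaRect((k[:,:2]*1000).astype(np.float32)))"
```

```text
t 5.75 pos [0.4528 0.3238 0.2694] grip 0.0855 F [-0.8  0.1  0. ] row [-0.0022, -0.0255, 0.0079, 0.0069, -0.0009, -0.0024]
0.01 869 0.015557929806882032 ((457.304931640625, 317.95343017578125), (88.52661895751953, 69.35435485839844), 15.76192855834961)
0.07 37 0.0815447657958443 ((423.77301025390625, 320.69842529296875), (21.541799545288086, 57.79643249511719), 76.04366302490234)
0.08 2185 0.11999959187522716 ((456.3814392089844, 317.4537658691406), (124.12330627441406, 46.807682037353516), 15.668007850646973)
0.115 2236 0.12995132821737831 ((456.65960693359375, 318.0401611328125), (124.36107635498047, 42.737361907958984), 14.776716232299805)
0.13 218 0.13993509314385058 ((455.9275817871094, 317.5679931640625), (25.478065490722656, 48.36568069458008), 14.942157745361328)
0.14 233 0.14990576455034893 ((456.228271484375, 317.9128112792969), (26.24920082092285, 55.94972610473633), 15.07443618774414)
0.15 450 0.15708139325938134 ((456.0647888183594, 317.9451599121094), (26.041419982910156, 57.053348541259766), 15.24261474609375)
0.13 901 0.15708139325938134 ((456.1257019042969, 317.9619445800781), (26.30047607421875, 57.052894592285156), 15.240716934204102)
```

View pics/w3.png

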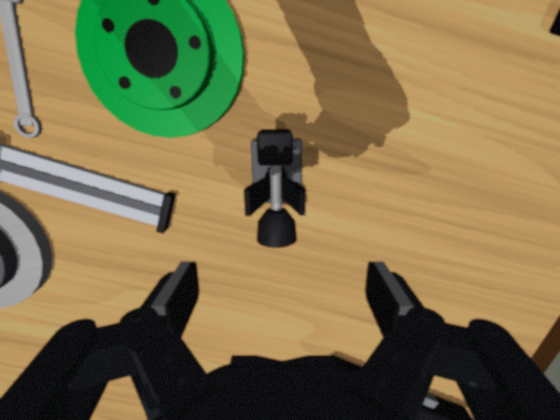

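The lamp's handles appear at about (275,195) between the fingers, with the head at (277,228) on the tool +z side. That puts the lamp at (0.456, 0.318) with a yaw of about 15°.

```bash
python3 -c "
from h import *
go(.4561,.3179,.20,105)"
```

```text
t 5.8 pos [0.4533 0.3223 0.2692] grip 0.0855 F [ 0.2 -0.  -0. ] row [0.2307, -0.0171, 0.0059, -0.0053, -0.001, -0.0017]
```

{"name": "servo_tool", "arguments": {
  "series": [
    [0.06,-0.0171,0.0059,-0.0053,-0.001,-0.0017],
    [0.12,-0.0171,0.0059,-0.0053,-0.001,-0.0017],
    [0.18,-0.0171,0.0059,-0.0053,-0.001,-0.0017],
    [0.23,-0.0171,0.0059,-0.0053,-0.001,-0.0017],
    [0.23,-0.0171,0.0059,-0.0053,-0.001,-0.0017]
  ]
}}

```text
time: 6.3
ee_pos: [0.4556, 0.3157, 0.1981]
orientation: [-0.207, 1.565, 0.202]
contact_force: [-0.6, 0.3, -0.1]
grip_width: 0.0856
```

```bash
python3 -c "
from h import *
go(.4561,.3179,.118,105)"
```

```text
t 6.3 pos [0.4556 0.3157 0.1981] grip 0.0856 F [-0.6  0.3 -0.1] row [0.2671, 0.0074, 0.0046, -0.001, -0.0026, 0.0014]
```

{"name": "servo_tool", "arguments": {
  "series": [
    [0.06,0.0074,0.0046,-0.001,-0.0026,0.0014],
    [0.13,0.0074,0.0046,-0.001,-0.0026,0.0014],
    [0.2,0.0074,0.0046,-0.001,-0.0026,0.0014],
    [0.25,0.0074,0.0046,-0.001,-0.0026,0.0014],
    [0.265,0.0074,0.0046,-0.001,-0.0026,0.0014]
  ]
}}

```text
time: 6.8
ee_pos: [0.4559, 0.3171, 0.1176]
orientation: [-0.206, 1.563, 0.204]
contact_force: [0.8, -1.1, 0.6]
grip_width: 0.0858
```

{"name": "servo_tool", "arguments": {
  "series": [
    [0,0,0,0,0,0],
    [0,0,0,0,0,0]
  ]
}}

```text
time: 7.0
ee_pos: [0.4565, 0.3174, 0.1184]
orientation: [-0.205, 1.561, 0.205]
contact_force: [-0.4, 0.3, 0.6]
grip_width: 0.0856
```

```bash
python3 -c "
from h import *
go(.4561,.3179,.118,105)
snap('side','s4')
snap('wrist','w4')
import cv2
a=cv2.imread('pics/s4.png')[100:200,120:220];b=cv2.imread('pics/w4.png')[100:300,180:380]
cv2.imwrite('pics/c4.png',cv2.hconcat([cv2.resize(a,(400,400)),cv2.resize(b,(400,400))]))"
```

```text
t 7.0 pos [0.4565 0.3174 0.1184] grip 0.0856 F [-0.4  0.3  0.6] row [0.0014, 0.0018, -0.0009, -0.0004, -0.0002, 0.0003]
```

View pics/c4.png

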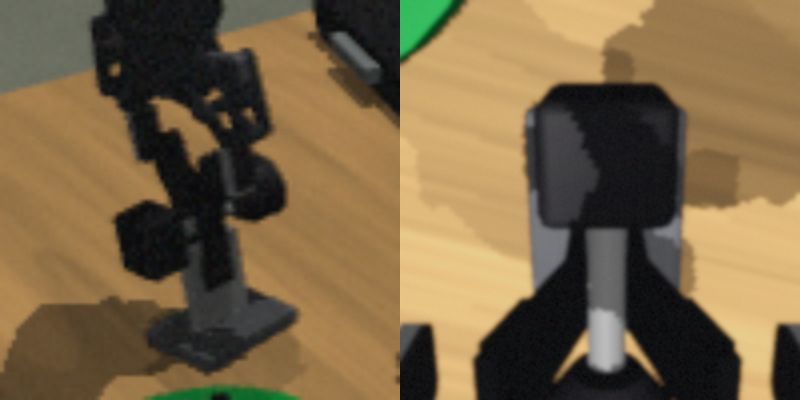

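The open fingers straddle the handles evenly in the wrist crop, with the V centred. Now I'll squeeze.

{"name": "servo_tool", "arguments": {
  "series": [
    [0,0,0,0,0,0],
    [0,0,0,0,0,0],
    [0,0,0,0,0,0],
    [0,0,0,0,0,0],
    [0,0,0,0,0,0]
  ],
  "gripper": -1,
  "squeeze": 50
}}

```text
time: 7.6
ee_pos: [0.457, 0.3176, 0.1187]
orientation: [-0.205, 1.56, 0.205]
contact_force: [1.2, 0.2, -1.4]
grip_width: 0.0276
```

{"name": "servo_tool", "arguments": {
  "series": [
    [0,0,0,0,0,0],
    [0,0,0,0,0,0],
    [0,0,0,0,0,0]
  ]
}}

```text
time: 7.9
ee_pos: [0.4571, 0.3175, 0.1186]
orientation: [-0.205, 1.56, 0.205]
contact_force: [1.6, 0.2, -0.6]
grip_width: 0.0278
```

```bash
python3 -c "
from h import *
go(.4561,.3179,.118,105)
snap('side','s5')
snap('wrist','w5')
import cv2
a=cv2.imread('pics/s5.png')[100:200,120:220];b=cv2.imread('pics/w5.png')[100:300,180:380]
cv2.imwrite('pics/c5.png',cv2.hconcat([cv2.resize(a,(400,400)),cv2.resize(b,(400,400))]))"
```

```text
t 7.9 pos [0.4571 0.3175 0.1186] grip 0.0278 F [ 1.6  0.2 -0.6] row [0.0021, 0.0021, -0.0028, -0.0006, 0.0006, 0.0001]
```

View pics/c5.png

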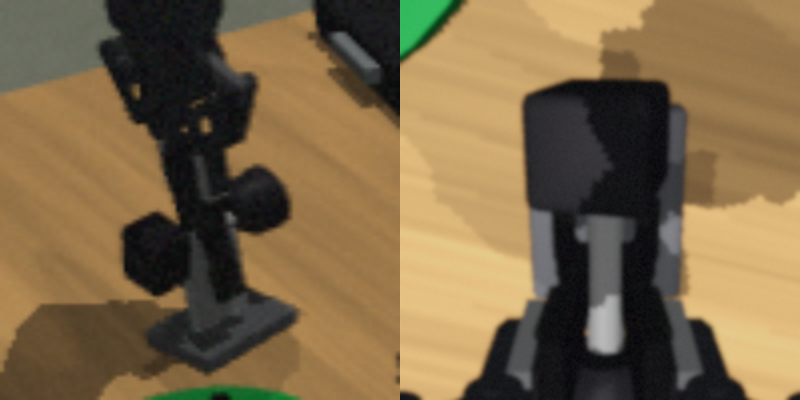

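The jaws are open (width 27.8 mm) and the battery box has tilted with its half, as expected. I'll lift straight up.

{"name": "servo_tool", "arguments": {
  "series": [
    [-0.05,0,0,0,0,0],
    [-0.13,0,0,0,0,0],
    [-0.23,0,0,0,0,0],
    [-0.34,0,0,0,0,0],
    [-0.45,0,0,0,0,0]
  ]
}}

```text
time: 8.5
ee_pos: [0.456, 0.3174, 0.2555]
orientation: [-0.206, 1.561, 0.205]
contact_force: [1.0, 0.1, -1.3]
grip_width: 0.0281
```

{"name": "servo_tool", "arguments": {
  "series": [
    [-0.03,0,0,0,0,0],
    [-0.03,0,0,0,0,0]
  ]
}}

```text
time: 8.7
ee_pos: [0.456, 0.318, 0.2663]
orientation: [-0.205, 1.558, 0.206]
contact_force: [-0.4, 0.3, -3.0]
grip_width: 0.0278
```

```bash
python3 -c "
from h import *
go(.5405,-.0799,.27,86.56)
snap('side','s6')
snap('wrist','w6');snap('scene','sc6')
import cv2
a=cv2.imread('pics/s6.png')[50:190,110:250];b=cv2.imread('pics/sc6.png')[120:260,380:520]
cv2.imwrite('pics/c6.png',cv2.hconcat([cv2.resize(a,(400,400)),cv2.resize(b,(400,400))]))"
```

```text
t 8.7 pos [0.456  0.318  0.2663] grip 0.0278 F [-0.4  0.3 -3. ] row [-0.0134, -1.3541, -0.0714, 0.2049, 0.0019, -0.0006]
```

View pics/c6.png

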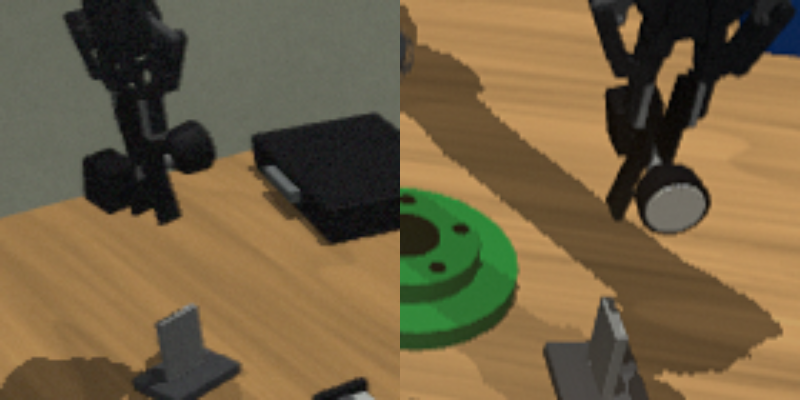

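View pics/w6.png

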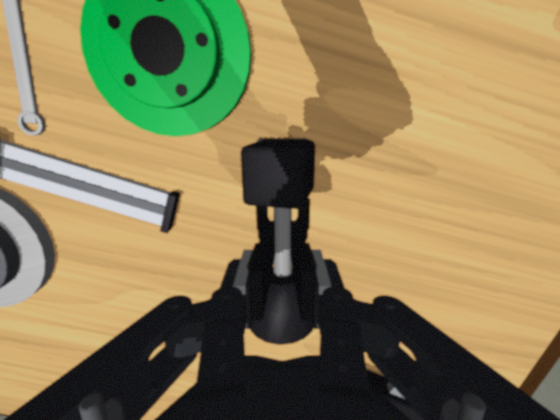

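```bash
python3 -c "
from h import *
s=bot.read_state();R=Ro.from_rotvec(s['orientation'])
for n,f in [('side','s6'),('scene','sc6'),('wrist','w6')]:
  P,I=cloud(n,f);c=R.inv().apply(P.reshape(-1,3)-s['ee_pos'])
  c=c[~np.isnan(c[:,0])];c=c[(abs(c[:,1])<.06)&(abs(c[:,2])<.09)&(c[:,0]<.09)]
  print(n)
  for lo in np.arange(-.02,.09,.01):
    k=c[(c[:,0]>lo)&(c[:,0]<=lo+.01)]
    if len(k)>2: print(lo.round(2),len(k),k[:,1:].min(0).round(3),k[:,1:].max(0).round(3), k[:,0].max().round(4))
"
```

```text
side
-0.02 62 [-0.028 -0.018] [0.03  0.005] -0.01
-0.01 49 [-0.021 -0.04 ] [0.023 0.057] -0.0
0.0 233 [-0.024 -0.065] [0.014 0.063] 0.0099
0.01 191 [-0.024 -0.066] [0.016 0.061] 0.0197
0.02 176 [-0.025 -0.065] [0.018 0.06 ] 0.03
0.03 144 [-0.023 -0.065] [0.018 0.06 ] 0.0399
0.04 96 [-0.02  -0.065] [0.015 0.057] 0.0499
0.05 44 [-0.019 -0.014] [0.016 0.013] 0.0598
0.06 52 [-0.023 -0.015] [0.021 0.011] 0.07
0.07 33 [-0.023 -0.015] [0.022 0.011] 0.0777
scene
-0.02 113 [-0.029 -0.012] [0.027 0.018] -0.01
-0.01 86 [-0.026 -0.013] [0.024 0.017] -0.0001
0.0 191 [-0.021 -0.056] [0.013 0.067] 0.01
0.01 260 [-0.024 -0.062] [0.02  0.069] 0.02
0.02 243 [-0.024 -0.053] [0.022 0.068] 0.03
0.03 165 [-0.023 -0.057] [0.022 0.067] 0.04
0.04 112 [-0.021 -0.056] [0.018 0.067] 0.0499
0.05 37 [-0.019 -0.033] [0.001 0.065] 0.0599
0.06 36 [-0.021 -0.012] [-0.012  0.016] 0.07
0.07 31 [-0.022 -0.011] [-0.015  0.017] 0.0795
wrist
-0.02 919 [-0.027 -0.014] [0.028 0.012] -0.01
-0.01 521 [-0.026 -0.013] [0.027 0.012] -0.0
0.0 5552 [-0.021 -0.062] [0.016 0.064] 0.01
0.01 1719 [-0.022 -0.062] [0.021 0.063] 0.0199
0.02 1672 [-0.016 -0.062] [0.019 0.027] 0.03
0.03 377 [-0.014 -0.062] [0.021 0.027] 0.04
0.04 236 [-0.017 -0.062] [0.021 0.01 ] 0.0498
0.05 158 [-0.018 -0.013] [0.019 0.01 ] 0.0595
0.06 41 [-0.019 -0.013] [0.021 0.004] 0.0699
0.07 70 [-0.021 -0.013] [0.023 0.012] 0.0777
```

Lifted cleanly: tips centred in the tool y and about 78 mm below the TCP. Now I'll carry it to the plate.

{"name": "servo_tool", "arguments": {
  "series": [
    [0,-0.1,-0.005,0.03,0,0],
    [0,-0.22,-0.012,0.07,0,0],
    [0,-0.35,-0.018,0.11,0,0],
    [0,-0.48,-0.025,0.15,0,0],
    [0,-0.6,-0.032,0.19,0,0]
  ]
}}

```text
time: 9.35
ee_pos: [0.4916, 0.1377, 0.2609]
orientation: [0.028, 1.577, -0.034]
contact_force: [1.1, -0.1, -1.9]
grip_width: 0.0276
```

```bash
python3 -c "
from h import *
go(.540,-.0796,.245,86.6)"
```

```text
t 9.35 pos [0.4916 0.1377 0.2609] grip 0.0276 F [ 1.1 -0.1 -1.9] row [0.0547, -0.717, 0.1905, 0.0124, -0.0041, 0.0025]
```

{"name": "servo_tool", "arguments": {
  "series": [
    [0,-0.15,0.04,0.0124,-0.004,0.0025],
    [0,-0.3,0.08,0.0124,-0.004,0.0025],
    [0,-0.45,0.12,0.0124,-0.004,0.0025],
    [0.02,-0.6,0.16,0.0124,-0.004,0.0025],
    [0.04,-0.7,0.1905,0.0124,-0.004,0.0025]
  ]
}}

```text
time: 9.85
ee_pos: [0.5394, -0.0788, 0.2472]
orientation: [0.049, 1.574, -0.051]
contact_force: [-0.3, 0.1, -2.7]
grip_width: 0.0277
```

{"name": "servo_tool", "arguments": {
  "series": [
    [0,0,0,0,0,0],
    [0,0,0,0,0,0]
  ]
}}

```text
time: 10.05
ee_pos: [0.538, -0.0797, 0.2448]
orientation: [0.052, 1.579, -0.052]
contact_force: [-0.3, 0.5, -2.9]
grip_width: 0.0276
```

```bash
python3 -c "
from h import *
go(.540,-.0796,.20,86.6)"
```

```text
t 10.05 pos [ 0.538  -0.0797  0.2448] grip 0.0276 F [-0.3  0.5 -2.9] row [0.1493, 0.001, 0.0077, -0.0041, -0.0055, 0.0004]
```

{"name": "servo_tool", "arguments": {
  "series": [
    [0.05,0.001,0.0077,-0.004,-0.0055,0],
    [0.1,0.001,0.0077,-0.004,-0.0055,0],
    [0.14,0.001,0.0077,-0.004,-0.0055,0],
    [0.1493,0.001,0.0077,-0.004,-0.0055,0]
  ]
}}

```text
time: 10.45
ee_pos: [0.5387, -0.078, 0.1982]
orientation: [0.045, 1.574, -0.045]
contact_force: [-0.3, 0.4, -3.0]
grip_width: 0.0277
```

```bash
python3 -c "
from h import *
go(.540,-.0796,.139,86.6)
snap('side','s7');snap('scene','sc7')
import cv2
a=cv2.imread('pics/s7.png')[80:220,190:330];b=cv2.imread('pics/sc7.png')[150:290,220:360]
cv2.imwrite('pics/c7.png',cv2.hconcat([cv2.resize(a,(400,400)),cv2.resize(b,(400,400))]))
s=bot.read_state();R=Ro.from_rotvec(s['orientation'])
for n,f in [('side','s7'),('scene','sc7')]:
  P,I=cloud(n,f);c=R.inv().apply(P.reshape(-1,3)-s['ee_pos'])
  c=c[~np.isnan(c[:,0])];c=c[(abs(c[:,1])<.06)&(abs(c[:,2])<.09)&(c[:,0]<.13)]
  print(n)
  for lo in np.arange(.04,.13,.01):
    k=c[(c[:,0]>lo)&(c[:,0]<=lo+.01)]
    if len(k)>2: print(lo.round(2),len(k),k[:,1:].min(0).round(3),k[:,1:].max(0).round(3), k[:,0].max().round(4))
"
```

```text
t 10.45 pos [ 0.5387 -0.078   0.1982] grip 0.0277 F [-0.3  0.4 -3. ] row [0.1973, -0.0052, 0.0054, 0.0015, -0.0023, -0.0001]
side
0.04 125 [-0.021 -0.068] [0.017 0.056] 0.05
0.05 65 [-0.02  -0.066] [0.013 0.008] 0.06
0.06 62 [-0.021 -0.018] [0.014 0.009] 0.0697
0.07 61 [-0.023 -0.018] [0.018 0.008] 0.0796
0.08 4 [-0.021 -0.013] [0.017 0.003] 0.0804
0.09 20 [-0.008 -0.027] [0.002 0.016] 0.1
0.1 89 [-0.009 -0.028] [0.004 0.024] 0.11
0.11 64 [-0.008 -0.028] [0.001 0.023] 0.1199
0.12 65 [-0.009 -0.028] [0.001 0.022] 0.1298
scene
0.04 97 [-0.02  -0.052] [0.022 0.067] 0.05
0.05 30 [-0.003 -0.012] [0.021 0.063] 0.06
0.06 29 [ 0.014 -0.011] [0.022 0.014] 0.0698
0.07 28 [ 0.015 -0.013] [0.025 0.015] 0.0795
0.09 24 [-0.003 -0.019] [0.005 0.029] 0.0999
0.1 67 [-0.004 -0.023] [0.006 0.029] 0.1098
0.11 39 [-0.005 -0.023] [0.006 0.029] 0.1196
0.12 35 [-0.004 -0.018] [0.006 0.029] 0.1294
```

View pics/c7.png

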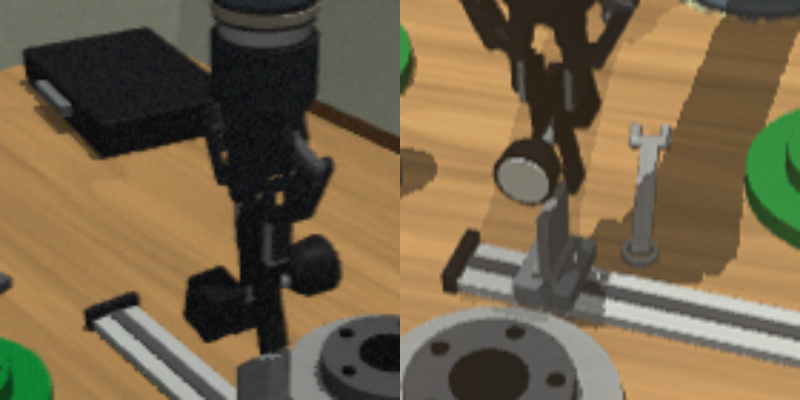

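The jaws straddle the plate, which lies about 1.5 mm off centre in tool y. I'll correct that while descending.

{"name": "servo_tool", "arguments": {
  "series": [
    [0.03,-0.0052,0.0054,0.0015,-0.0023,0],
    [0.07,-0.0052,0.0054,0.0015,-0.0023,0],
    [0.1,-0.0052,0.0054,0.0015,-0.0023,0]
  ]
}}

```text
time: 10.85
ee_pos: [0.5409, -0.0803, 0.1685]
orientation: [0.047, 1.568, -0.048]
contact_force: [-0.7, -0.8, -2.3]
grip_width: 0.0278
```

```bash
python3 -c "
from h import *
go(.540,-.0796,.1395,86.6)"
```

```text
t 10.85 pos [ 0.5409 -0.0803  0.1685] grip 0.0278 F [-0.7 -0.8 -2.3] row [0.0968, 0.0023, -0.0032, -0.0008, 0.0012, 0.0001]
```

{"name": "servo_tool", "arguments": {
  "series": [
    [0.03,0.0023,0,0,0.0012,0],
    [0.06,0.0023,0,0,0.0012,0],
    [0.085,0.0023,0,0,0.0012,0],
    [0.0968,0.0023,0,0,0.0012,0],
    [0.0968,0.0023,0,0,0.0012,0]
  ]
}}

```text
time: 11.35
ee_pos: [0.541, -0.0796, 0.1392]
orientation: [0.047, 1.571, -0.048]
contact_force: [0.5, 0.3, -1.5]
grip_width: 0.0279
```

```bash
python3 -c "
from h import *
go(.540,-.0796,.1395,86.6)
snap('side','s8');snap('scene','sc8');snap('wrist','w8')
import cv2
a=cv2.imread('pics/s8.png')[80:220,190:330];b=cv2.imread('pics/sc8.png')[150:290,220:360]
cv2.imwrite('pics/c8.png',cv2.hconcat([cv2.resize(a,(400,400)),cv2.resize(b,(400,400))]))
s=bot.read_state();R=Ro.from_rotvec(s['orientation'])
for n,f in [('side','s8'),('scene','sc8'),('wrist','w8')]:
  P,I=cloud(n,f);c=R.inv().apply(P.reshape(-1,3)-s['ee_pos'])
  c=c[~np.isnan(c[:,0])];c=c[(abs(c[:,1])<.06)&(abs(c[:,2])<.09)&(c[:,0]<.13)]
  print(n)
  for lo in np.arange(.0,.1,.01):
    k=c[(c[:,0]>lo)&(c[:,0]<=lo+.01)]
    if len(k)>2: print(lo.round(2),len(k),k[:,1:].min(0).round(3),k[:,1:].max(0).round(3), k[:,0].max().round(4))
"
```

```text
t 11.35 pos [ 0.541  -0.0796  0.1392] grip 0.0279 F [ 0.5  0.3 -1.5] row [-0.0008, -0.0002, -0.0034, -0.0007, -0.0002, 0.0]
side
0.0 214 [-0.021 -0.066] [0.012 0.058] 0.01
0.01 255 [-0.024 -0.067] [0.014 0.058] 0.0199
0.02 203 [-0.026 -0.068] [0.013 0.06 ] 0.03
0.03 170 [-0.025 -0.068] [0.013 0.058] 0.04
0.04 122 [-0.021 -0.067] [0.013 0.056] 0.05
0.05 69 [-0.02  -0.065] [-0.003  0.021] 0.0597
0.06 71 [-0.022 -0.03 ] [0.001 0.02 ] 0.0699
0.07 64 [-0.023 -0.03 ] [0.002 0.02 ] 0.0797
0.08 29 [-0.02 -0.03] [ 0.001 -0.006] 0.09
0.09 171 [-0.041 -0.031] [0.029 0.09 ] 0.0999
scene
0.0 135 [-0.017 -0.05 ] [0.018 0.066] 0.01
0.01 206 [-0.02  -0.063] [0.021 0.067] 0.02
0.02 193 [-0.023 -0.058] [0.024 0.068] 0.03
0.03 142 [-0.021 -0.058] [0.023 0.068] 0.04
0.04 85 [-0.019 -0.053] [0.022 0.067] 0.0496
0.05 33 [-0.008 -0.011] [0.02  0.064] 0.0594
0.06 31 [ 0.005 -0.011] [0.022 0.017] 0.0698
0.07 27 [ 0.005 -0.01 ] [0.024 0.016] 0.08
0.08 18 [-0.001 -0.004] [0.007 0.028] 0.0899
0.09 106 [-0.028 -0.012] [0.028 0.09 ] 0.1
wrist
0.0 4473 [-0.019 -0.062] [0.015 0.062] 0.01
0.01 2733 [-0.022 -0.063] [0.021 0.062] 0.02
0.02 1652 [-0.017 -0.063] [0.021 0.059] 0.03
0.03 470 [-0.014 -0.063] [0.02  0.026] 0.04
0.04 257 [-0.017 -0.063] [0.021 0.008] 0.05
0.05 182 [-0.018 -0.014] [0.019 0.009] 0.0592
0.06 32 [-0.018 -0.014] [ 0.02  -0.008] 0.07
0.07 87 [-0.021 -0.014] [0.023 0.012] 0.0794
0.09 82 [-0.011  0.001] [0.011 0.013] 0.1
```

View pics/c8.png

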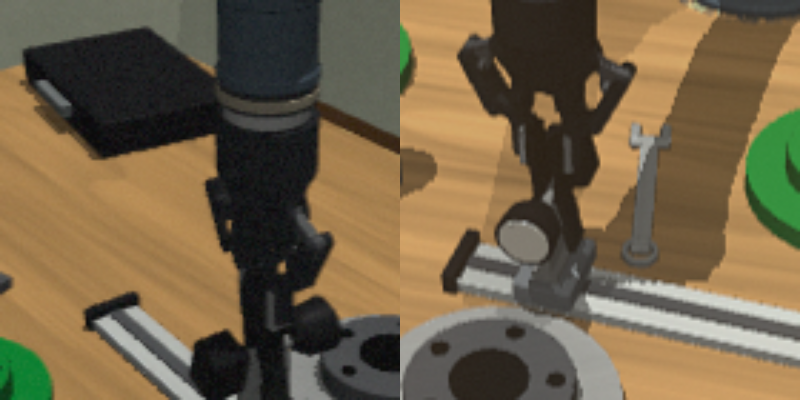

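The plate is between the jaws, with no contact force and the tips at about z = 0.060. I'll release in stages.

{"name": "servo_tool", "arguments": {
  "series": [
    [0,0,0,0,0,0],
    [0,0,0,0,0,0]
  ],
  "gripper": -0.1
}}

```text
time: 11.7
ee_pos: [0.5414, -0.0797, 0.1401]
orientation: [0.047, 1.569, -0.048]
contact_force: [-0.3, -0.0, -2.2]
grip_width: 0.0384
```

{"name": "servo_tool", "arguments": {
  "series": [
    [0,0,0,0,0,0],
    [0,0,0,0,0,0]
  ],
  "gripper": 0.2
}}

```text
time: 11.9
ee_pos: [0.5415, -0.0797, 0.1402]
orientation: [0.047, 1.569, -0.048]
contact_force: [-0.3, 0.0, -1.4]
grip_width: 0.0515
```

{"name": "servo_tool", "arguments": {
  "series": [
    [0,0,0,0,0,0],
    [0,0,0,0,0,0],
    [0,0,0,0,0,0]
  ],
  "gripper": 1
}}

```text
time: 12.2
ee_pos: [0.5419, -0.0797, 0.1406]
orientation: [0.047, 1.568, -0.048]
contact_force: [0.0, 0.5, 0.3]
grip_width: 0.0853
```

```bash
python3 -c "
from h import *
go(.540,-.0796,.1395,86.6)
snap('side','s9');snap('scene','sc9');snap('wrist','w9')
import cv2
a=cv2.imread('pics/s9.png')[80:220,190:330];b=cv2.imread('pics/w9.png')[100:300,180:380]
cv2.imwrite('pics/c9.png',cv2.hconcat([cv2.resize(a,(400,400)),cv2.resize(b,(400,400))]))"
```

```text
t 12.2 pos [ 0.5419 -0.0797  0.1406] grip 0.0853 F [0.  0.5 0.3] row [0.0037, 0.0, -0.0063, -0.0008, 0.0016, 0.0003]
```

View pics/c9.png

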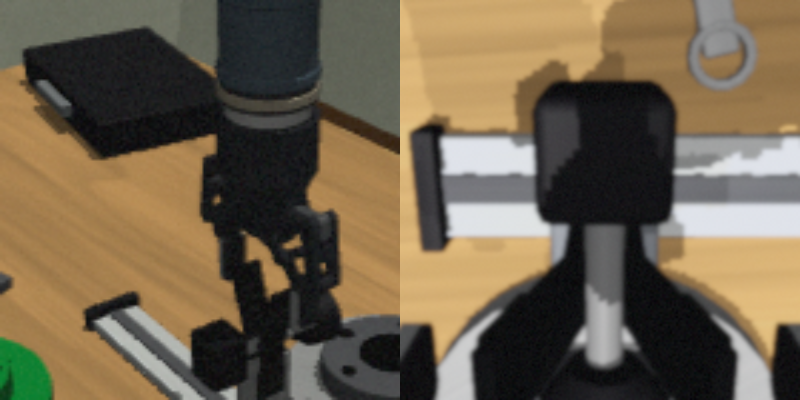

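The clip has closed upright on the plate, with the box and handles symmetric in the wrist crop and the fingers clear of them. I'll retreat upwards and check.

{"name": "servo_tool", "arguments": {
  "series": [
    [-0.05,0,0,0,0,0],
    [-0.13,0,0,0,0,0],
    [-0.22,0,0,0,0,0],
    [-0.32,0,0,0,0,0],
    [-0.42,0,0,0,0,0]
  ]
}}

```text
time: 12.85
ee_pos: [0.5412, -0.0796, 0.2676]
orientation: [0.047, 1.568, -0.048]
contact_force: [0.6, -0.8, -0.3]
grip_width: 0.0855
```

{"name": "servo_tool", "arguments": {
  "series": [
    [0,0,0,0,0,0],
    [0,0,0,0,0,0]
  ]
}}

```text
time: 13.05
ee_pos: [0.5414, -0.0796, 0.2682]
orientation: [0.047, 1.567, -0.048]
contact_force: [-1.0, -0.5, -0.4]
grip_width: 0.0855
```

```bash
python3 -c "
from h import *
go(.540,-.0796,.1395,86.6)
for n in ['side','scene','wrist']: snap(n,n+'10')
import cv2
a=cv2.imread('pics/side10.png')[100:240,200:340];b=cv2.imread('pics/scene10.png')[170:310,210:350]
cv2.imwrite('pics/c10.png',cv2.hconcat([cv2.resize(a,(400,400)),cv2.resize(b,(400,400))]))
for n in ['side','scene','wrist']:
  P,I=cloud(n,n+'10');c=P.reshape(-1,3); k=c[np.hypot(c[:,0]-.685,c[:,1]+.0886)<.08];k=k[(k[:,2]>.04)&(k[:,2]<.05)]
  print(n,'hat',cv2.minEnclosingCircle((k[:,:2]*1000).astype(np.float32)))
  c=c[np.hypot(c[:,0]-.54,c[:,1]+.08)<.08]
  for lo,hi in [(.034,.045),(.05,.08),(.095,.14),(.145,.155),(.155,.19)]:
    k=c[(c[:,2]>lo)&(c[:,2]<hi)]
    if len(k)>5: print(lo,len(k),k[:,2].max().round(4),np.array(sum([list(np.atleast_1d(q)) for q in cv2.minAreaRect((k[:,:2]*1000).astype(np.float32))],[])).round(1))"
```

```text
t 13.05 pos [ 0.5414 -0.0796  0.2682] grip 0.0855 F [-1.  -0.5 -0.4] row [0.429, -0.0, -0.0062, -0.0008, 0.0022, 0.0004]
side hat ((682.583740234375, -90.14318084716797), 66.91654205322266)
0.034 244 0.0447 [560.1 -86.   48.  118.2  82.7]
0.05 167 0.0796 [535.6 -86.2  13.2  51.3  77.7]
0.095 776 0.14 [537.6 -83.7  38.1 127.3  84.4]
0.145 78 0.1547 [554.3 -89.6  46.3  75.3  70.5]
0.155 211 0.178 [537.6 -81.1  59.3  27.5  86.8]
scene hat ((687.88818359375, -89.39815521240234), 67.37490844726562)
0.034 208 0.0447 [544.4 -78.   48.3  69.1  87.6]
0.05 58 0.0793 [551.7 -72.   12.4  40.5  62. ]
0.095 693 0.1399 [545.  -81.4  47.  129.7  88.8]
0.145 58 0.1541 [555.5 -82.   45.2  93.1  67.7]
0.155 153 0.1789 [545.5 -78.8  58.6  31.8  86.9]
wrist hat ((684.8655395507812, -89.45421600341797), 64.86910247802734)
0.034 139 0.0419 [541.5 -79.9  48.2  21.2  85.5]
0.05 13 0.0792 [528.3 -78.6  20.9   0.8  84.9]
0.095 2308 0.14 [541.1 -78.9  47.  124.4  85.7]
0.145 245 0.1549 [540.4 -80.1  46.9  25.4  86.5]
0.155 973 0.1783 [540.7 -79.7  57.1  26.   86.4]
```

View pics/c10.png

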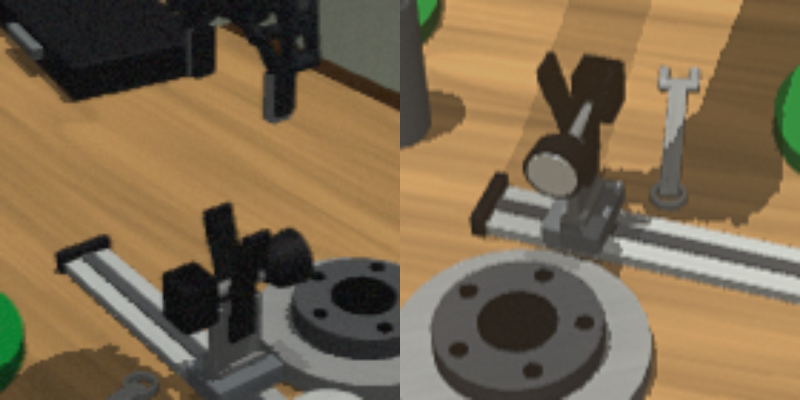

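View pics/wrist10.png

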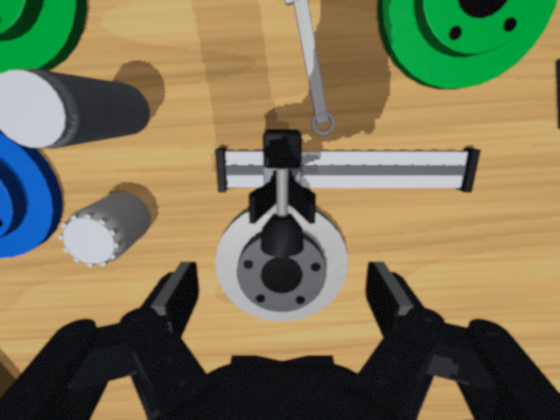

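```bash
python3 -c "
from h import *
print(bot.sign_off())"
```

```text
the job is handed in; nothing more can be done
None
```

I slid the carrier into line with the disc and moved the lamp from its stand onto the carrier's plate. I released it, lifted the gripper clear and handed in at about 13.2 s of the 54 s allowed. `sign_off` gives no verdict, so the figures below are my own final measurements.

| Check | Measured | Required |
|---|---|---|
| Carrier offset from the disc centre, along the track | about 1 mm | within 12 mm |
| Lamp origin below the plate's top edge | about 32 mm | 18 to 52 mm |
| Lamp offset from the plate's middle, in x and y | about 1 mm | within 30 mm in x, 12 mm in y |
| Handle spread | 57.1 mm, the same as when clipped on the stand | lamp_clip within 0.07 of 0 |
| Lamp attitude | upright, lens towards the disc (by eye in the pictures) | tilt under 0.2 rad |

- **Depth:** the lamp sits about 32 mm down; I aimed for about 37 mm. It probably shifted slightly in the grip while being carried.
- **Camera agreement:** the scene and side cameras differ by up to about 8 mm in x and 2–3 mm in y. Their averages match the wrist camera, which I used for these numbers.
- **Bystanders:** the arm kept clear of the can, the oil filter and the wrench. The last wrist picture shows the can and filter upright and all three apparently in place, but I did not re-measure their positions.

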